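Click the spool home on the fly reel

TASK

Put the reel back together: pick up the loose spool by its hub boss, slide it down over the spindle of the reel frame in the cradle, and turn it lightly until the drive pin drops into one of its slots. Press it on by feel, past the sprung balls, until it clicks and sits fully home, then, still holding it, give it a light upward tug to feel that the balls hold it, settle it home again and let go. Do not force anything, and leave the other things on the counter where they lie.

Things in the scene. Friction and masses are not known exactly. Their poses are not given: they have to be found in the camera images.
- spool_boss (a point): Loose gold-finish fly-reel spool lying flat, boss up: two 70 mm ported flanges, 30 mm wide over both, 0.07 to 0.13 kg. Point: centre of its fluted round hub boss (24 mm across, 16 mm tall, on the upper flange), half-way up, 38 mm above the spool's underside. z: spool axis, up; x points to the winding handle, so fingers close on the boss along y. Any way round on the spindle is right
- spool_bore (a point): Centre of the mouth of the spool's bore in its underside, 38 mm below spool_boss, same axes. Bore 13.5 mm across, mouth flared to 17.5 mm, 27 mm deep; its lowest 5 mm are a lip that must pass the balls. Around it, centred 17 mm from the axis, six slots through the 3 mm lower flange, 60 degrees apart (one under the handle), 9 mm wide by 11 mm, for the drive pin
- reel: Reel frame: gold-finish back plate with a rim 84 mm across (76 mm inside, 32 mm above the counter), lying on its back in a round wooden cradle 116 mm across, 24 mm high, fixed. Origin on the spindle's axis at counter height, z up, x towards the reel foot (a 66 mm tangential plate on two pillars, 48 mm from the axis, top 45 mm above the counter)
- seat (a point): Centre of the steel shoulder at the spindle's root, 22 mm across, 28 mm above the counter: the spool's underside rests on it when home, meeting it hard. Round it the drag's drive plate, 43 mm across, with one upright 6 mm drive pin, 17 mm from the axis, its top 11 mm above the seat. The plate stands at any angle (not measured) and turns only against the drag (0.12 N m)
- spindle_tip (a point): Top of the upright steel spindle, 25 mm above the seat, 53 mm above the counter; spindle 12 mm across, its top 3 mm a nose 7 to 9 mm across. z up. Unless a slot lies over the pin, the coming spool rests on it 11 mm above home and must be turned under a light push (3 to 5 N) by up to 60 degrees until it drops. More than 30 N between spool and reel would bruise the bearing
- ball_a: Sprung detent ball, 6 mm, on the reel's +x side of the spindle, standing 2 mm proud of it; origin at its centre, 8.5 mm above the seat. The spool meets the pair 8 to 9 mm above home; pushing past takes about 7 to 15 N, then the push falls away at once and the spool springs down. Once home it has about 1 mm of upward play before the balls hold it; about 15 N pulls it off again
- ball_b: The same on the reel's -x side
- cork_disc: Bystander: cork arbor disc, 44 mm across, 12 mm thick, lying flat; origin under its centre
- pawl: Bystander: stainless click pawl, 31 by 12 mm, 8 mm high; origin under it
- rubber_foot: Bystander: black hard rubber reel foot, 66 by 14 mm, 16 mm high, along its x; origin under its centre
- screwdriver: Bystander: screwdriver, 150 mm long, lying along its x at the far side
- oil_bottle: Bystander: amber oil bottle with a black dropper, 33 mm across, 94 mm tall; origin under its centre
- line_spool: Bystander: plain white plastic line spool without boss or handle, 90 mm across, 24 mm high, lying flat; origin under its centre
- screw_dish: Bystander: shallow brass dish, 70 mm across, 20 mm high; origin under its centre
- handle_knob (a point): Centre of the spool's winding handle, a dark wooden knob 10 mm across and 17 mm tall on the upper flange, 29 mm from the spool's axis; a counterweight 4 mm high stands opposite
There are look-alikes about, which are no part of the job. Leave any blue look-alike of the reel alone.

How it is judged (in metres and radians):
On the way, in this order (a step that is already met when the one before it is completed fails the run):
1. the spool is held, on the spindle, past the balls and pressed home (no more than 1.2 mm above its seat), the balls free (horizontal distance between spool_bore and seat below 0.002 m and angle between the z axis of spool_bore and the z axis of seat, either way round below 0.1 rad and z of spool_bore in the frame of seat below 0.0012 m and contact force between the fingers and spool above 1 N and contact force between spool and ball_a below 0.3 N and contact force between spool and ball_b below 0.3 N), for 0.1 s.
2. the spool, still held, is tugged upward so that the balls hold it back (at least 1.5 N on one of them), without coming off (less than 2.5 mm above its seat) (horizontal distance between spool_bore and seat below 0.002 m and angle between the z axis of spool_bore and the z axis of seat, either way round below 0.12 rad and z of spool_bore in the frame of seat below 0.0025 m and contact force between the fingers and spool above 1 N and (contact force between spool and ball_a above 1.5 N or contact force between spool and ball_b above 1.5 N)), for 0.1 s.
At the end, for the whole second after the job is handed in: The spool is on the spindle, fully home on its seat (within 1.2 mm in height, 2 mm sideways, 0.06 rad of square), at rest and released (horizontal distance between spool_bore and seat below 0.002 m and angle between the z axis of spool_bore and the z axis of seat, either way round below 0.06 rad and z of spool_bore in the frame of seat below 0.0012 m and linear speed of spool below 0.01 m/s); the robot touches nothing.
It fails at once if the spool is forced: more than 30 N between it and the reel (contact force between spool and reel above 30 N).
It fails at once if a bystander is shifted by more than 20 mm (distance of any of cork_disc, pawl, rubber_foot, screwdriver, oil_bottle, line_spool, screw_dish from where it was at the start of the episode above 0.02 m).
It also fails if it takes over 72 s, if anything falls off the work surface, if the arm or the gripper's body presses on something with over 40 N, if the wrist force passes 120 N, or if a joint passes its speed limit or range.

ROBOT

A 7-joint arm with a two-finger parallel gripper is mounted at the origin on the work surface. World frame = base frame: x ahead of the robot, y to its left, z up, the work surface at z = 0. Lengths are in mm, angles in rad, forces in N, time in s.
With the tool pointing down it reaches from about 425 to 1025 mm from the base axis. Payload 9.4 kg.
Tool frame: the origin (TCP) lies midway between the tips of the shut fingers; the grasp point (between the pads) lies 19 mm behind it; z points along the fingers, x is the direction in which the jaws open and shut, and the axes are right-handed (so a half turn about z gives the same grasp; the last joint's range is limited). The gripper opens to 93 mm and grips with 3 to 60 N. Pads are 15 mm wide; open, the fingers measure 128 mm over their backs; the gripper's body (75 mm by 188 mm) begins 65 mm behind the grasp point.
Start: joints at [1.079, 0.599, -0.003, 1.599, 0.002, 0.943, -0.08], TCP at [292.169, -663.522, 188.018] pointing down, gripper open.
Joint ranges: [-2.57, 2.57], [-0.35, 1.97], [-1.29, 1.29], [0.11, 2.56], [-1.05, 4.19], [0.11, 1.86], [-2.63, 2.63]. Speed limits (rad/s): [2.22, 2.22, 3.01, 3.01, 3.14, 3.14, 3.14].

INTERFACE

Orientations are given as a unit quaternion [x, y, z, w].
In Python, from station import sensors, camera, workorder, nets gives the robot as it stands. The module is installed in compiled form; this text tells all that it offers.
- The arm moves only by the shell command python3 -m pendant 'ROWS' [FORCE]. ROWS is JSON, a list of rows, each an object with "fingers": the finger opening in mm, from 0 to 93; "delta_pos": the shift along the world's x, y, z scaled (see below), a list of three; "roll": the turn about the world's z scaled (see below). A call has 1 to 12 rows; each row shifts and turns the commanded pose from where the row before left it; what a row does not reach is not made up. The controller multiplies each number of a shift by 0.02 m and each number of a turn by 6 degrees. A row lasts 1/10 s, in which the tool goes at most 50 mm and 8.59 degrees, less where a joint would pass 70% of its speed; a pose out of reach is approached as far as the arm can. A call with a number of a shift or a turn outside -1 to 1 is refused whole. A call with a gripper value outside its range is refused whole. The fingers move at their own pace and stop on an object; FORCE is the grip in N (left out, the last holds). Time passes only in rows, so rows that do not move let the fingers close. It gives the time, the measured TCP pose, the force and the opening at its end, in the units of the state.
- sensors.read_state(): the state, without advancing time (a new reading comes with each control period).
- camera(name): name is "scene" or "side" or "wrist"; returns a dict with "color" (400x640x3 uint8, red, green, blue), "K" (3x3 intrinsics, pixels), "camera_from_world" (4x4, takes a point from world to camera coordinates); the wrist camera has in their place "mount" (4x4, takes a point from camera to tool coordinates, whose origin is the TCP and whose axes are the tool frame's). Camera axes: x right, y down, z forward; pixel columns grow to the right and rows downward; lengths in mm; the calibration is good to about 2 mm. A picture is of the moment at which its call begins: read the wrist's pose just before it. There is no depth.
- workorder.finish_job(): hands the job in, once; it reports no verdict.
Trained networks look in a picture, given as the dict that the camera call returned (one of the last four; its "shot" number tells which), for a name from the list of things; names that differ only in an ending like _2 or _b are one class to them, and where a whole thing is asked for, a point or a joint stands for the part that bears it (a point fixed in the world has none). Each returns a list of dicts, best first, with "confidence" (0 to 1); they miss things now and then, are a little off and sometimes report something else, mostly with a low value. They report only what shows in the picture. A call takes as long as a camera call. They do not tell look-alikes from the thing itself.
- nets.search_frame(picture, label): "rect" ([centre column, centre row, width, height] in pixels, round what is visible of it).
- nets.silhouettes(picture, label): "mask" (400x640 bool, what is visible of it) and "rect" ([centre column, centre row, width, height] in pixels, round what is visible of it).
- nets.spot_point(picture, label): "point" ([column, row] in pixels: a listed point, or the origin of a listed thing).
The state is a dict: "clock": time; "q": joint angles; "joint_vel": joint speeds; "tau": joint torques, N m; "ee_pos": TCP position; "tool_rot": TCP orientation; "wrist_force": force on the tool from outside, world axes, zero at the start; "moment": the same for the moment, N m; "opening": finger opening in mm.
Only numpy, scipy, OpenCV 4.12 (cv2) and the standard library are available. Lean on these libraries where they do the work, as an engineer would, in place of code of your own. Each camera call takes 0.05 s, during which the arm holds its last target.

## Working session

There is one attempt and no reset: what is moved stays moved. The work goes in short steps, Python scripts to look and compute and a shell command to move; the robot and the scene stay as the last step left them, time stands still between calls to the robot, and variables do not carry over. Pictures are saved under pics/ and viewed, and the job is handed in when it is done.

```bash
mkdir -p pics; cat > h.py <<'E'
import numpy as np, cv2
from station import sensors, camera, workorder, nets
def save(p,n,box=None,s=1):
    im=p["color"][:,:,::-1]
    if box: im=im[box[1]:box[3],box[0]:box[2]]
    if s!=1: im=cv2.resize(im,None,fx=s,fy=s,interpolation=cv2.INTER_CUBIC)
    cv2.imwrite("pics/"+n,im)
E
python3 - <<'E'
from h import *
s=sensors.read_state(); print(s["clock"],s["ee_pos"],s["tool_rot"],s["wrist_force"],s["opening"])
for n in ["scene","side"]:
    p=camera(n); save(p,n+"0.png"); print(n,p["K"].tolist(),p["camera_from_world"].round(4).tolist())
    for l in ["spool_boss","spool_bore","reel","seat","spindle_tip","handle_knob","line_spool","oil_bottle"]:
        print(l,[(np.round(d["point"]).tolist(),round(d["confidence"],2)) for d in nets.spot_point(p,l)][:4])
E
```

```text
0.0 [ 291.9297035  -663.03344611  187.16966746] [ 8.37578395e-01 -5.46316589e-01 -7.00120736e-04 -3.55115243e-04] [-0.63017987 -0.36237005 -0.85301382] 93.1290372484663
scene [[370.07853409477946, 0.0, 312.8487258982175], [0.0, 370.07853409477946, 196.82152794149548], [0.0, 0.0, 1.0]] [[0.5731, 0.8194, 0.006, -274.8451], [0.5165, -0.3555, -0.779, -237.19], [-0.6362, 0.4496, -0.627, 1325.0445], [0.0, 0.0, 0.0, 1.0]]
spool_boss [([281.0, 224.0], 0.86), ([194.0, 276.0], 0.74)]
spool_bore [([285.0, 237.0], 0.76), ([393.0, 228.0], 0.62)]
reel [([357.0, 176.0], 0.58), ([384.0, 150.0], 0.57)]
seat [([356.0, 170.0], 0.83), ([388.0, 143.0], 0.73)]
spindle_tip [([331.0, 263.0], 0.6), ([386.0, 140.0], 0.56)]
handle_knob [([282.0, 233.0], 0.85)]
line_spool [([176.0, 249.0], 0.66)]
oil_bottle [([193.0, 276.0], 0.65)]
side [[393.3685116972439, 0.0, 323.2553863008984], [0.0, 393.3685116972439, 199.47987667582595], [0.0, 0.0, 1.0]] [[-0.9474, -0.3198, 0.0144, 520.04], [-0.1843, 0.5082, -0.8413, 197.3853], [0.2617, -0.7997, -0.5403, 818.3355], [0.0, 0.0, 0.0, 1.0]]
spool_boss [([338.0, 209.0], 0.68), ([341.0, 196.0], 0.66)]
spool_bore [([338.0, 210.0], 0.81), ([308.0, 236.0], 0.65), ([285.0, 211.0], 0.59)]
reel [([334.0, 378.0], 0.71), ([332.0, 299.0], 0.7)]
seat [([335.0, 369.0], 0.72), ([329.0, 288.0], 0.69)]
spindle_tip [([337.0, 355.0], 0.94), ([334.0, 280.0], 0.68)]
handle_knob [([334.0, 190.0], 0.73)]
line_spool [([389.0, 177.0], 0.6), ([327.0, 287.0], 0.49), ([339.0, 207.0], 0.47)]
oil_bottle [([362.0, 173.0], 0.64)]
```

View pics/scene0.png

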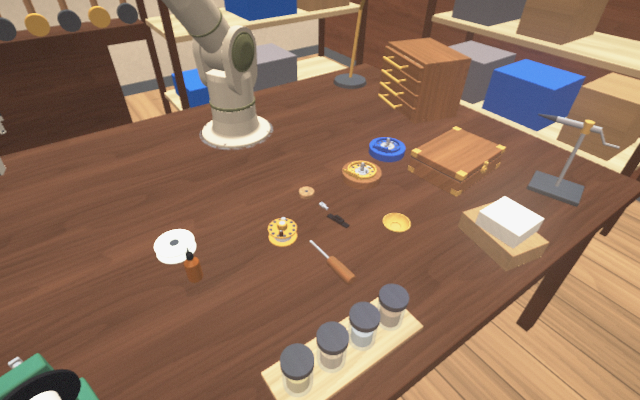

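View pics/side0.png

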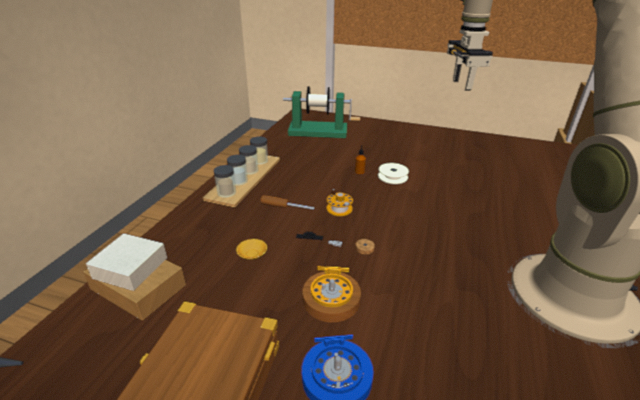

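```bash
python3 - <<'E'
import cv2
a=cv2.imread("pics/scene0.png")[110:300,160:420]; cv2.imwrite("pics/s0c.png",cv2.resize(a,None,fx=3,fy=3,interpolation=cv2.INTER_CUBIC))
a=cv2.imread("pics/side0.png")[150:400,260:430]; cv2.imwrite("pics/d0c.png",cv2.resize(a,None,fx=2.4,fy=2.4,interpolation=cv2.INTER_CUBIC))
E
```

```text
(no output)
```

View pics/s0c.png

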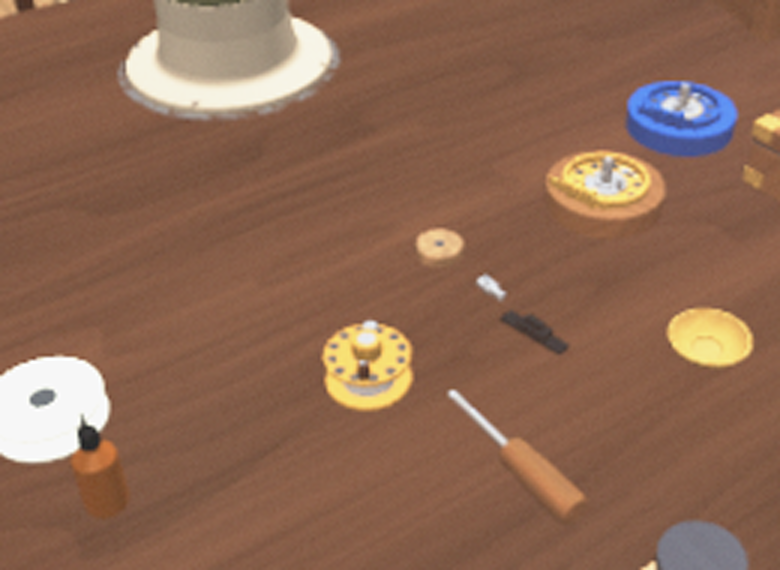

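View pics/d0c.png

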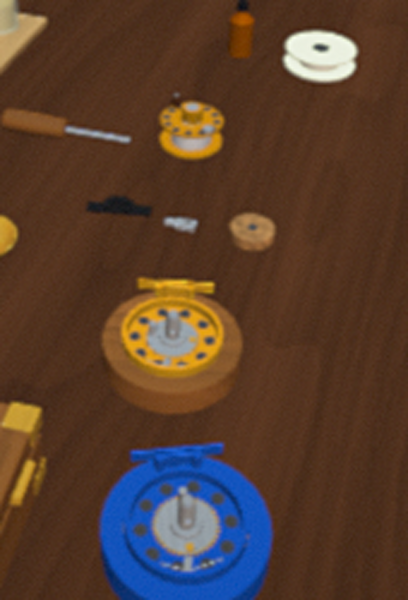

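The loose gold spool is at scene (282,230) / side (340,203), with the handle on the boss's camera-near side in scene (281,233). Possible confusions:

- **Spool:** white line spool at scene (175,247), brass dish (397,222), cork disc (307,191).
- **Reel:** the gold reel in the wooden cradle is at scene (361,171) / side (331,293). The blue look-alike is at scene (387,149) / side (337,372) and I leave it alone.

The crops above confirm both choices. Next I triangulate.

```bash
cat >> h.py <<'E'
CAM={}
def ray(p,uv):
    K=p["K"];T=p["camera_from_world"];R=T[:3,:3];c=-R.T@T[:3,3]
    d=R.T@np.linalg.inv(K)@np.array([uv[0],uv[1],1.]);return c,d/np.linalg.norm(d)
def atz(p,uv,z):
    c,d=ray(p,uv);return c+d*(z-c[2])/d[2]
def proj(p,X):
    T=p["camera_from_world"];x=p["K"]@(T[:3,:3]@np.asarray(X,float)+T[:3,3]);return x[:2]/x[2]
def tri(ps,uvs):
    A=np.zeros((3,3));b=np.zeros(3)
    for p,u in zip(ps,uvs):
        c,d=ray(p,u);M=np.eye(3)-np.outer(d,d);A+=M;b+=M@c
    return np.linalg.solve(A,b)
def rotm(q):
    from scipy.spatial.transform import Rotation as R
    return R.from_quat(q).as_matrix()
def wristpic():
    s=sensors.read_state();p=camera("wrist");
    M=np.eye(4);M[:3,:3]=rotm(s["tool_rot"]);M[:3,3]=s["ee_pos"]
    p["camera_from_world"]=np.linalg.inv(M@p["mount"]);return s,p
E
python3 - <<'E'
from h import *
a=camera("scene");b=camera("side")
print("boss top/ctr",tri([a,b],[(282.3,224.5),(340.4,196.7)]),atz(a,(282.3,224.5),38),atz(b,(340.4,196.7),38))
print("tip",tri([a,b],[(362,163.5),(332,280)]),atz(a,(362,163.5),53),atz(b,(332,280),53))
for l in ["cork_disc","pawl","rubber_foot","screwdriver","screw_dish","oil_bottle","line_spool"]:
    for p in (a,b):
        print(l,[(atz(p,d["point"],0)[:2].round().tolist(),round(d["confidence"],2)) for d in nets.spot_point(p,l)][:2])
for p,l,z in [(a,"handle_knob",38),(b,"handle_knob",38)]:
    for d in nets.spot_point(p,l): print(l,d["point"],atz(p,d["point"],z))
s=sensors.read_state();print(rotm(s["tool_rot"]).round(3).tolist(),s["clock"])
print(camera("wrist")["mount"].round(3).tolist())
E
```

```text
boss top/ctr [ 549.00078452 -139.38781114   38.46519499] [ 549.67983482 -138.89515742   38.        ] [ 548.65662517 -141.22695425   38.        ]
tip [471.7967756  178.46573899  51.17308192] [474.29304419 176.62221275  53.        ] [470.95815968 179.89620057  53.        ]
cork_disc [([439.0, 17.0], 0.6)]
cork_disc [([443.0, 3.0], 0.52)]
pawl [([516.0, 11.0], 0.61), ([453.0, 189.0], 0.27)]
pawl [([524.0, 1.0], 0.59), ([449.0, -364.0], 0.38)]
rubber_foot [([580.0, 12.0], 0.6)]
rubber_foot [([600.0, -5.0], 0.65)]
screwdriver [([689.0, -98.0], 0.63), ([423.0, 212.0], 0.49)]
screwdriver [([687.0, -86.0], 0.73)]
screw_dish [([676.0, 113.0], 0.83)]
screw_dish [([680.0, 113.0], 0.66), ([483.0, 119.0], 0.26)]
oil_bottle [([554.0, -366.0], 0.7)]
oil_bottle [([545.0, -350.0], 0.57)]
line_spool [([448.0, -365.0], 0.72), ([679.0, 109.0], 0.49)]
line_spool [([457.0, -365.0], 0.67)]
handle_knob [280.5, 233.2] [ 572.71624485 -157.81390017   38.        ]
handle_knob [392.1, 225.4] [702.04020554  76.41114648  38.        ]
handle_knob [334.0, 193.2] [ 570.10406079 -152.36658601   38.        ]
handle_knob [330.1, 285.3] [474.33284241 180.37270549  38.        ]
[[0.403, -0.915, -0.0], [-0.915, -0.403, -0.0], [0.0, 0.0, -1.0]] 1.8
[[1.0, 0.001, 0.0, -0.685], [-0.001, 0.963, 0.271, -76.297], [0.0, -0.271, 0.963, -196.442], [0.0, 0.0, 0.0, 1.0]]
```

```bash
python3 -m pendant '[{"fingers":60,"delta_pos":[0.49,1,0],"roll":0.775},{"fingers":60,"delta_pos":[0.49,1,0],"roll":0.775},{"fingers":60,"delta_pos":[0.49,1,0],"roll":0.775},{"fingers":60,"delta_pos":[0.49,1,0],"roll":0.775},{"fingers":60,"delta_pos":[0.49,1,0],"roll":0.775},{"fingers":60,"delta_pos":[0.49,1,0],"roll":0.775},{"fingers":60,"delta_pos":[0.49,1,0],"roll":0.775},{"fingers":60,"delta_pos":[0.49,1,0],"roll":0.775},{"fingers":60,"delta_pos":[0.49,1,0],"roll":0.775},{"fingers":60,"delta_pos":[0.49,1,0],"roll":0.775},{"fingers":60,"delta_pos":[0.49,1,0],"roll":0.775},{"fingers":60,"delta_pos":[0.49,1,0],"roll":0.775}]'
python3 -m pendant '[{"fingers":60,"delta_pos":[0.49,1,0],"roll":0.775},{"fingers":60,"delta_pos":[0.49,1,0],"roll":0.775},{"fingers":60,"delta_pos":[0.49,1,0],"roll":0.775},{"fingers":60,"delta_pos":[0.49,1,0],"roll":0.775},{"fingers":60,"delta_pos":[0.49,1,0],"roll":0.775},{"fingers":60,"delta_pos":[0.49,1,0],"roll":0.775},{"fingers":60,"delta_pos":[0.49,1,0],"roll":0.775},{"fingers":60,"delta_pos":[0.49,1,-0.3],"roll":0.775},{"fingers":60,"delta_pos":[0.49,1,-0.7],"roll":0.775},{"fingers":60,"delta_pos":[0.49,1,-1],"roll":0.775},{"fingers":60,"delta_pos":[0.49,1,-1],"roll":0.775},{"fingers":60,"delta_pos":[0.49,1,-0.5],"roll":0.775}]'
python3 -m pendant '[{"fingers":60,"delta_pos":[0.49,1,0],"roll":0.775},{"fingers":60,"delta_pos":[0.49,1,0],"roll":0.775},{"fingers":60,"delta_pos":[0,0,0],"roll":0},{"fingers":60,"delta_pos":[0,0,0],"roll":0}]'
python3 - <<'E'
from h import *
s,p=wristpic(); save(p,"w1.png"); R=rotm(s["tool_rot"])
print(s["clock"],s["ee_pos"],R.round(3).tolist(),s["q"].round(2) if hasattr(s["q"],'round') else s["q"])
for l,z in [("spool_boss",38),("handle_knob",38)]:
    for d in nets.spot_point(p,l): print(l,d["point"],d["confidence"],atz(p,d["point"],z))
E
```

```text
clock: 3.05
ee_pos: [410.1, -422.8, 188.2]
tool_rot: [0.996, -0.089, 0.0, 0.0]
wrist_force: [-0.9, 0.3, -0.1]
opening: 59.8
clock: 4.25
ee_pos: [527.2, -181.6, 116.1]
tool_rot: [0.921, 0.389, -0.001, -0.001]
wrist_force: [-0.3, -0.1, 0.2]
opening: 60.1
clock: 4.65
ee_pos: [547.6, -142.9, 118.5]
tool_rot: [0.888, 0.46, 0.0, 0.0]
wrist_force: [-0.1, -0.3, 0.2]
opening: 59.8
4.65 [ 547.56333933 -142.91809537  118.52360059] [[0.577, 0.817, 0.001], [0.817, -0.577, -0.0], [0.0, 0.001, -1.0]] [ 0.55  0.56 -0.57  2.01  0.45  0.7   0.65]
spool_boss [327.3, 199.3] 0.98 [ 551.10511777 -140.02274038   38.        ]
handle_knob [327.8, 229.5] 0.97 [ 573.23106399 -155.01262568   38.        ]
handle_knob [330.9, 188.5] 0.24 [ 545.25139014 -132.29593595   38.        ]
```

View pics/w1.png

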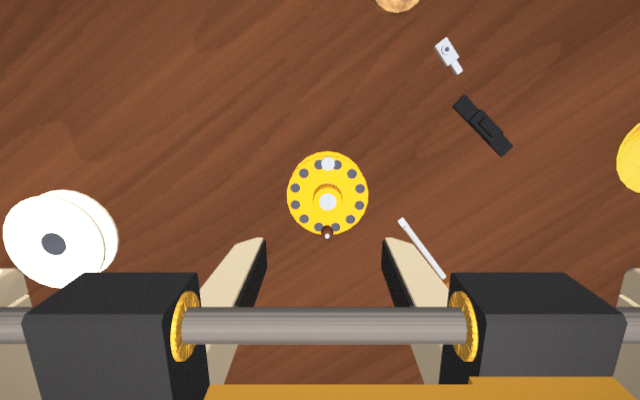

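The wrist view confirms the gold spool at (328,193), with boss (328,200) and handle knob (327,231). The jaws are aligned across the handle direction. I'll cross-check the centre with the flange circle.

```bash
python3 - <<'E'
from h import *
s,p=wristpic()
im=p["color"][120:260,270:390]; hsv=cv2.cvtColor(im,cv2.COLOR_RGB2HSV)
m=cv2.inRange(hsv,(18,150,100),(35,255,255))
c=max(cv2.findContours(m,cv2.RETR_EXTERNAL,cv2.CHAIN_APPROX_NONE)[0],key=cv2.contourArea)
h=cv2.convexHull(c);e=cv2.fitEllipse(h);print(e)
ctr=np.array(e[0])+[270,120]
print(ctr,atz(p,ctr,30),s["ee_pos"],s["clock"])
print("boss top by eye",atz(p,(327.5,201.5),46))
E
```

```text
((59.059017181396484, 73.03595733642578), (80.49430847167969, 83.98353576660156), 178.73785400390625)
[329.05901718 193.03595734] [ 548.41984318 -138.47230345   30.        ] [ 546.75684664 -144.53658866  118.31968174] 4.8
boss top by eye [ 549.94629042 -141.38419023   46.        ]
```

```bash
python3 -m pendant '[{"fingers":60,"delta_pos":[0.15,0.18,-0.5],"roll":0.1},{"fingers":60,"delta_pos":[0,0,-0.7],"roll":0.1},{"fingers":60,"delta_pos":[0,0,-0.7],"roll":0},{"fingers":60,"delta_pos":[0,0,-0.7],"roll":0},{"fingers":60,"delta_pos":[0,0,-0.6],"roll":0},{"fingers":60,"delta_pos":[0,0,-0.5],"roll":0},{"fingers":60,"delta_pos":[0,0,-0.3],"roll":0},{"fingers":60,"delta_pos":[0,0,-0.25],"roll":0},{"fingers":60,"delta_pos":[0,0,0],"roll":0},{"fingers":60,"delta_pos":[0,0,0],"roll":0}]' 30
python3 - <<'E'
from h import *
s,p=wristpic(); save(p,"w2.png"); print(s["ee_pos"],s["wrist_force"])
save(camera("side"),"d2.png",(290,150,400,250),5)
E
```

```text
clock: 5.85
ee_pos: [550.2, -139.9, 33.3]
tool_rot: [0.883, 0.468, 0.0, 0.0]
wrist_force: [1.2, -0.3, -0.3]
opening: 59.8
[ 550.19873874 -139.91368349   33.27037037] [ 1.22259403 -0.30298302 -0.30136267]
```

View pics/w2.png

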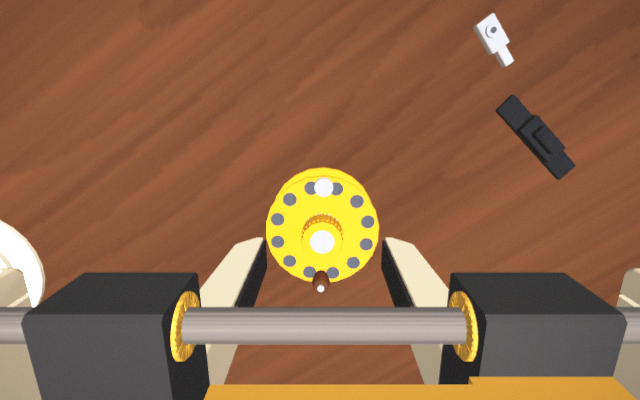

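View pics/d2.png

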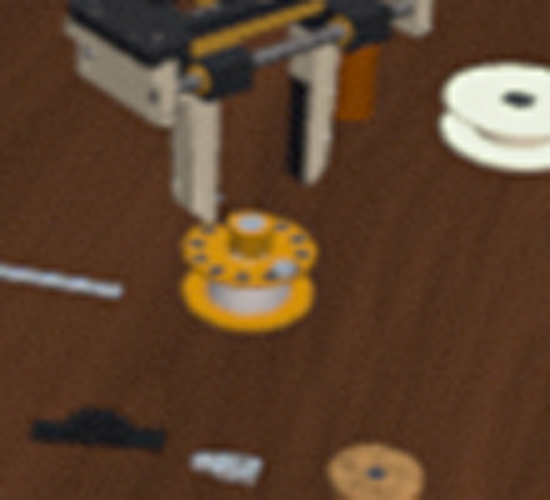

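```bash
python3 - <<'E'
from h import *
s,p=wristpic(); b=camera("side"); a=camera("scene")
save(a,"s3.png",(220,160,350,280),5)
e=s["ee_pos"];R=rotm(s["tool_rot"])
print("tcp in wrist",proj(p,e))
for k in(-30,30):
    X=e+R[:,0]*k
    print(k,"wrist",proj(p,X),"side crop",(proj(b,X)-[290,150])*5,"scene crop",(proj(a,X)-[220,160])*5)
print("boss base side crop",(proj(b,[550,-140,30])-[290,150])*5, s["opening"])
for l,z in [("spool_boss",38),("handle_knob",38)]:
  for q in (p,a,b):
    for d in nets.spot_point(q,l): print(l,d["point"],round(d["confidence"],2),atz(q,d["point"],z))
E
```

```text
tcp in wrist [321.51112493 232.87656604]
-30 wrist [272.02347989 232.85615176] side crop [290.86959284 223.86645227] scene crop [248.13601751 331.32785299]
30 wrist [370.98483227 232.89697457] side crop [204.27580337 259.1096298 ] scene crop [372.87435103 330.61390369]
boss base side crop [248.39188792 246.75929027] 60.177476952357516
spool_boss [323.8, 233.4] 0.88 [ 549.84440971 -138.08317517   38.        ]
spool_boss [284.8, 225.8] 0.95 [ 556.96022825 -136.33593658   38.        ]
spool_boss [339.4, 193.2] 0.71 [ 556.29358355 -157.38712589   38.        ]
handle_knob [318.9, 277.4] 0.86 [ 572.09288397 -156.78244277   38.        ]
handle_knob [278.0, 232.0] 0.81 [ 565.94731575 -160.57038658   38.        ]
handle_knob [332.7, 191.4] 0.79 [ 576.23923352 -160.08095168   38.        ]
```

View pics/s3.png

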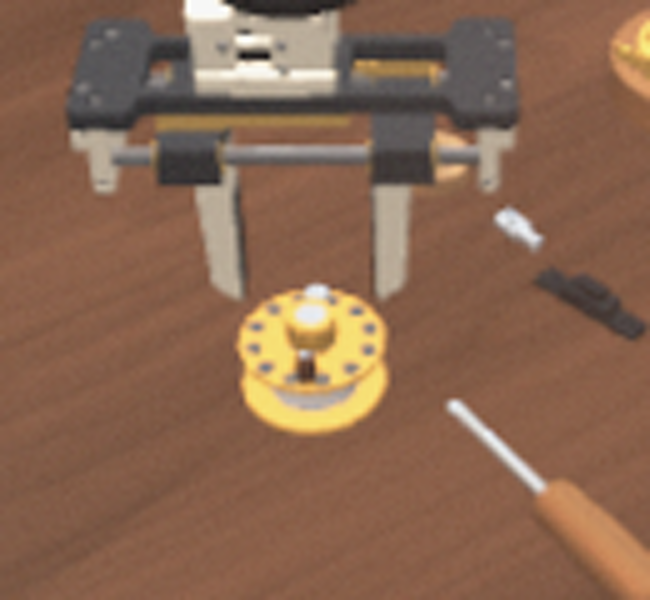

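Finger tips appear roughly 20 mm higher than the TCP at this opening (scene crop tips (240,298),(380,298)). I'll narrow the jaws to 32 mm without touching, then look at them again.

```bash
python3 -m pendant '[{"fingers":33,"delta_pos":[0,0,0],"roll":0},{"fingers":33,"delta_pos":[0,0,0],"roll":0},{"fingers":33,"delta_pos":[0,0,0],"roll":0},{"fingers":33,"delta_pos":[0,0,0],"roll":0}]'
python3 - <<'E'
from h import *
s,p=wristpic(); b=camera("side"); a=camera("scene")
im=[cv2.resize(q["color"][y0:y0+100,x0:x0+100,::-1],None,fx=4,fy=4,interpolation=cv2.INTER_CUBIC) for q,x0,y0 in((a,230,170),(b,290,150))]
cv2.imwrite("pics/ab4.png",np.hstack(im)); save(p,"w4.png",(220,140,430,310),3)
e=s["ee_pos"];R=rotm(s["tool_rot"]);o=s["opening"]/2
for k in(-o,o):
  for z in (0,15):
    X=e+R[:,0]*k+[0,0,z]
    print(k,z,"wrist",(proj(p,X)-[220,140])*3,"side crop",(proj(b,X)-[290,150])*4+[400,0],"scene crop",(proj(a,X)-[230,170])*4)
E
```

```text
clock: 6.8
ee_pos: [549.9, -139.9, 33.0]
tool_rot: [0.883, 0.468, -0.0, -0.0]
wrist_force: [-0.2, -0.5, -0.2]
opening: 34.5
-17.27382789429276 0 wrist [219.0544724  278.59234439] side crop [618.69598241 185.67462393] scene crop [179.64095711 225.13456333]
-17.27382789429276 15 wrist [212.31102289 307.32337562] side crop [619.67363177 166.79656703] scene crop [178.17496091 206.7777153 ]
17.27382789429276 0 wrist [389.99849405 278.66298821] side crop [578.82583557 201.93210805] scene crop [237.06633216 224.81236516]
17.27382789429276 15 wrist [395.89979962 307.39424264] side crop [579.50929268 182.85762211] scene crop [236.2132329  206.46300515]
```

View pics/ab4.png

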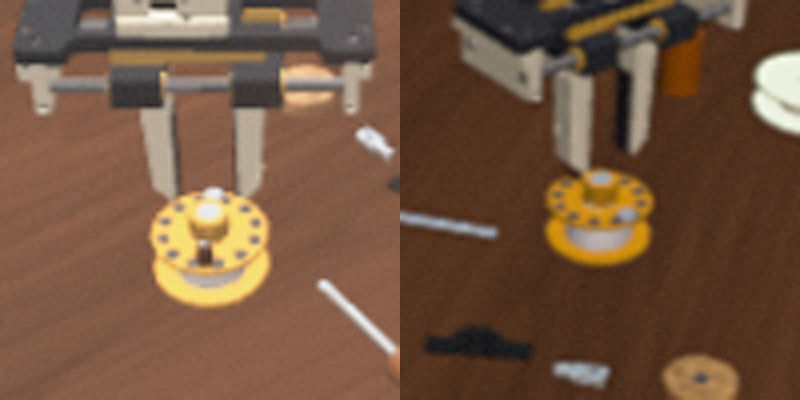

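View pics/w4.png

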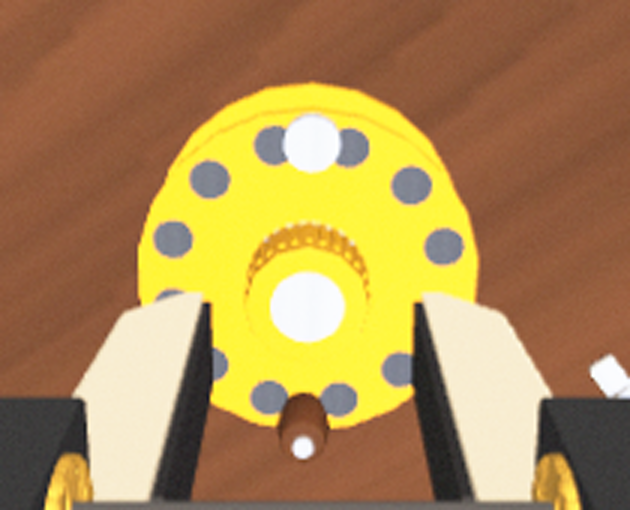

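The tips show about 24 mm above the reported TCP in all three cameras: scene crop row 195 against 225 predicted, side crop rows 168/153 against 202/186. I'll test by closing gently. If the jaws stop at 24 mm they hold the boss, and if they go below that they are above it.

```bash
python3 -m pendant '[{"fingers":18,"delta_pos":[0,0,0],"roll":0},{"fingers":18,"delta_pos":[0,0,0],"roll":0},{"fingers":18,"delta_pos":[0,0,0],"roll":0},{"fingers":18,"delta_pos":[0,0,0],"roll":0}]' 15
python3 - <<'E'
from h import *
s,p=wristpic(); b=camera("side"); a=camera("scene")
im=[cv2.resize(q["color"][y0:y0+100,x0:x0+100,::-1],None,fx=4,fy=4,interpolation=cv2.INTER_CUBIC) for q,x0,y0 in((a,230,170),(b,290,150))]
cv2.imwrite("pics/ab5.png",np.hstack(im)); save(p,"w5.png",(220,140,430,310),3)
print(s["opening"],s["wrist_force"],s["tau"])
E
```

```text
clock: 7.35
ee_pos: [550.0, -139.9, 33.0]
tool_rot: [0.883, 0.468, 0.0, 0.0]
wrist_force: [0.7, -0.3, -0.4]
opening: 18.4
18.4115269908411 [ 0.66189111 -0.3421803  -0.40407838] [ 4.41659886e-04 -6.73947001e+01 -6.13704264e+00 -1.32940999e+01
 -2.29969580e-02  5.50723274e-02  5.20138803e-05]
```

View pics/ab5.png

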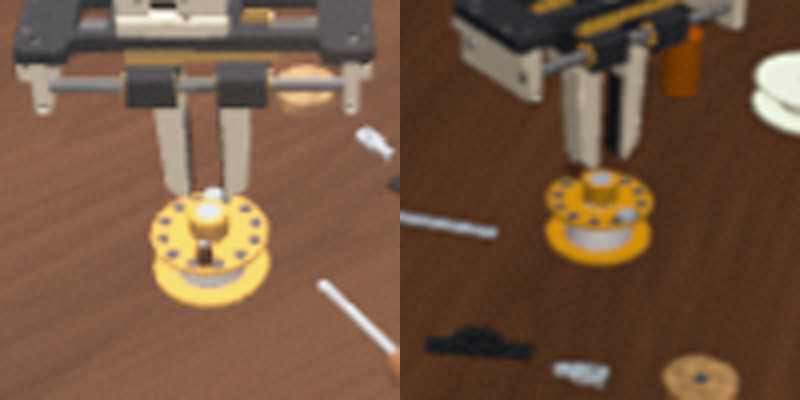

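View pics/w5.png

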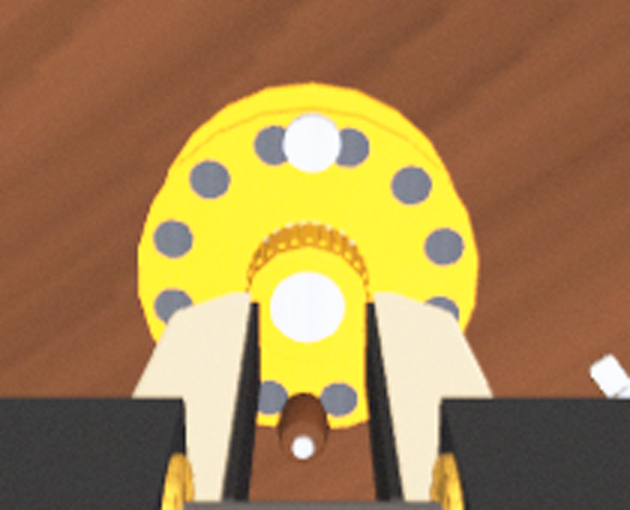

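The jaws passed 24 mm, so the pads really are above the boss. I'll reopen and work out the tip height from the pictures.

```bash
python3 - <<'E'
from h import *
s,p=wristpic(); b=camera("side"); a=camera("scene")
e=s["ee_pos"];R=rotm(s["tool_rot"])
for z in (10,15,20,25,30):
  for y in(-7.5,7.5):
    print(z,y,[ (proj(q,e+R[:,0]*k+R[:,1]*y+[0,0,z]).__sub__(o)*f).round(0).tolist() for q,o,f in((a,np.array([230,170]),4),(b,np.array([190,150]),4),(p,np.array([220,140]),3)) for k in(-9.2,9.2)])
E
```

```text
10 -7.5 [[193.0, 204.0], [224.0, 204.0], [617.0, 182.0], [596.0, 190.0], [256.0, 261.0], [352.0, 261.0]]
10 7.5 [[191.0, 221.0], [222.0, 221.0], [603.0, 172.0], [582.0, 181.0], [257.0, 333.0], [352.0, 333.0]]
15 -7.5 [[193.0, 198.0], [223.0, 198.0], [618.0, 175.0], [596.0, 184.0], [255.0, 270.0], [353.0, 270.0]]
15 7.5 [[191.0, 215.0], [222.0, 215.0], [603.0, 166.0], [582.0, 174.0], [256.0, 344.0], [353.0, 344.0]]
20 -7.5 [[192.0, 192.0], [223.0, 192.0], [618.0, 169.0], [596.0, 177.0], [253.0, 280.0], [355.0, 280.0]]
20 7.5 [[191.0, 209.0], [222.0, 209.0], [604.0, 159.0], [582.0, 168.0], [254.0, 355.0], [354.0, 355.0]]
25 -7.5 [[192.0, 186.0], [223.0, 186.0], [618.0, 162.0], [597.0, 171.0], [252.0, 290.0], [356.0, 290.0]]
25 7.5 [[190.0, 203.0], [221.0, 203.0], [604.0, 153.0], [582.0, 161.0], [253.0, 367.0], [355.0, 367.0]]
30 -7.5 [[191.0, 179.0], [222.0, 179.0], [619.0, 156.0], [597.0, 165.0], [250.0, 301.0], [357.0, 301.0]]
30 7.5 [[190.0, 197.0], [221.0, 196.0], [604.0, 147.0], [583.0, 155.0], [251.0, 380.0], [356.0, 380.0]]
```

All three cameras agree that the tips sit about 28 mm above the reported TCP. I'll go down by sight and feel: 20 mm first with the jaws open, then look.

```bash
python3 -m pendant '[{"fingers":38,"delta_pos":[0,0,0],"roll":0},{"fingers":38,"delta_pos":[0,0,0],"roll":0},{"fingers":38,"delta_pos":[0,0,0],"roll":0},{"fingers":38,"delta_pos":[0,0,0],"roll":0},{"fingers":38,"delta_pos":[0,0,-0.25],"roll":0},{"fingers":38,"delta_pos":[0,0,-0.25],"roll":0},{"fingers":38,"delta_pos":[0,0,-0.25],"roll":0},{"fingers":38,"delta_pos":[0,0,-0.25],"roll":0},{"fingers":38,"delta_pos":[0,0,0],"roll":0}]' 15
python3 - <<'E'
from h import *
s,p=wristpic(); b=camera("side"); a=camera("scene")
im=[cv2.resize(q["color"][y0:y0+100,x0:x0+100,::-1],None,fx=4,fy=4,interpolation=cv2.INTER_CUBIC) for q,x0,y0 in((a,230,170),(b,290,150))]
cv2.imwrite("pics/ab6.png",np.hstack(im)); save(p,"w6.png",(220,140,430,310),3)
print(s["opening"],s["wrist_force"])
E
```

```text
clock: 8.55
ee_pos: [549.5, -139.7, 12.1]
tool_rot: [0.883, 0.469, -0.0, -0.0]
wrist_force: [0.7, -0.1, -0.6]
opening: 38.1
38.05092735810063 [ 0.71810367 -0.0647268  -0.55291165]
```

View pics/ab6.png

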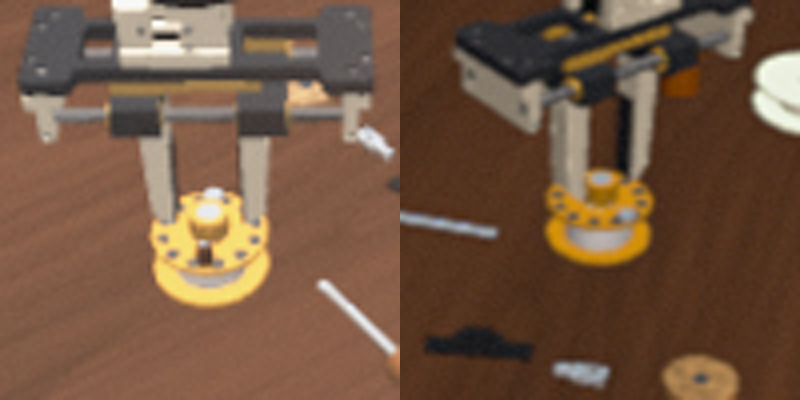

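View pics/w6.png

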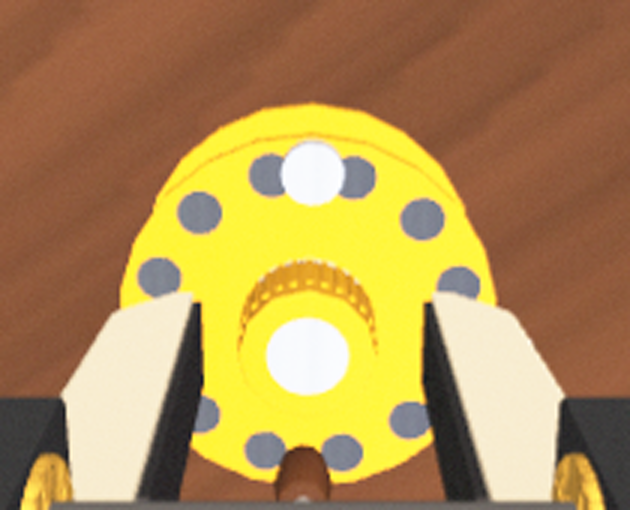

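```bash
python3 -m pendant '[{"fingers":38,"delta_pos":[0,0,-0.1],"roll":0},{"fingers":38,"delta_pos":[0,0,-0.1],"roll":0},{"fingers":38,"delta_pos":[0,0,-0.1],"roll":0},{"fingers":20,"delta_pos":[0,0,0],"roll":0},{"fingers":20,"delta_pos":[0,0,0],"roll":0},{"fingers":20,"delta_pos":[0,0,0],"roll":0},{"fingers":20,"delta_pos":[0,0,0],"roll":0},{"fingers":20,"delta_pos":[0,0,0],"roll":0}]' 30
python3 - <<'E'
from h import *
s,p=wristpic(); b=camera("side"); a=camera("scene")
im=[cv2.resize(q["color"][y0:y0+100,x0:x0+100,::-1],None,fx=4,fy=4,interpolation=cv2.INTER_CUBIC) for q,x0,y0 in((a,230,170),(b,290,150))]
cv2.imwrite("pics/ab7.png",np.hstack(im)); save(p,"w7.png",(220,140,430,310),3)
print(s["opening"],s["wrist_force"])
E
```

```text
clock: 9.5
ee_pos: [549.9, -139.9, 7.0]
tool_rot: [0.884, 0.468, -0.0, 0.0]
wrist_force: [0.5, -0.1, -1.2]
opening: 22.8
22.77168311751011 [ 0.50504473 -0.05925083 -1.22652624]
```

View pics/ab7.png

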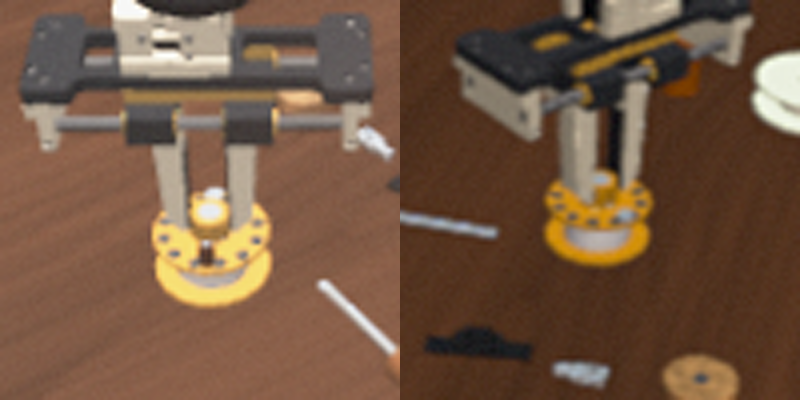

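View pics/w7.png

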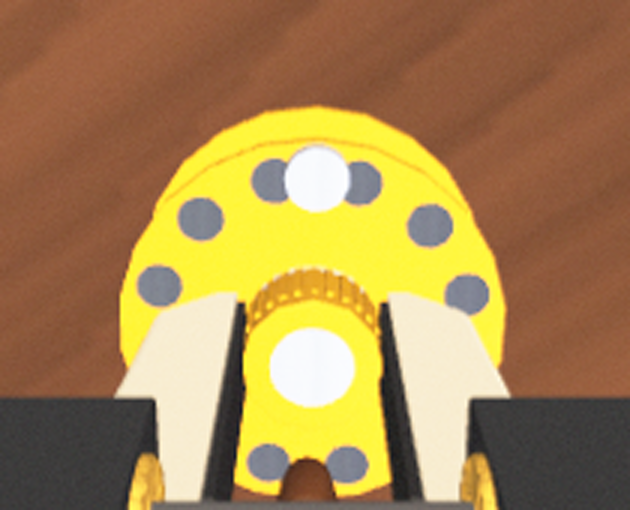

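The boss is held (opening 22.8 mm). I'll grip firmer, lift, and travel to a viewpoint from which the wrist camera sees the reel beyond the spool.

```bash
python3 -m pendant '[{"fingers":18,"delta_pos":[0,0,0],"roll":0},{"fingers":18,"delta_pos":[0,0,0.2],"roll":0},{"fingers":18,"delta_pos":[0,0,0.5],"roll":0},{"fingers":18,"delta_pos":[0,0,0.8],"roll":0},{"fingers":18,"delta_pos":[0,0,1],"roll":0},{"fingers":18,"delta_pos":[0,0,1],"roll":0},{"fingers":18,"delta_pos":[0,0,1],"roll":0},{"fingers":18,"delta_pos":[0,0.4,0.2],"roll":0},{"fingers":18,"delta_pos":[0,0.7,0],"roll":0},{"fingers":18,"delta_pos":[0,0.7,0],"roll":0}]' 40
python3 - <<'E'
from h import *
s,p=wristpic(); save(p,"w8.png"); print(s["opening"],s["wrist_force"],s["ee_pos"])
E
```

```text
clock: 10.65
ee_pos: [549.5, -102.5, 100.6]
tool_rot: [0.883, 0.468, -0.0, -0.0]
wrist_force: [-0.9, 0.6, -1.4]
opening: 22.6
22.628416025878277 [-0.90716626  0.61192746 -1.40261705] [ 549.48121779 -102.49968877  100.58436279]
```

View pics/w8.png

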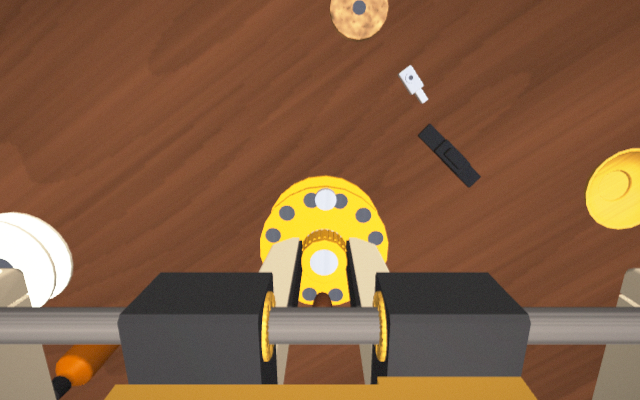

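The wrist picture shows the spool held and lifted, with the boss at (325,262). I'll move on to the viewpoint near the reel.

```bash
python3 -m pendant '[{"fingers":18,"delta_pos":[0,1,0],"roll":0},{"fingers":18,"delta_pos":[0,1,0],"roll":0},{"fingers":18,"delta_pos":[0,1,0],"roll":0},{"fingers":18,"delta_pos":[-0.1,1,0],"roll":0},{"fingers":18,"delta_pos":[-0.1,1,0],"roll":0},{"fingers":18,"delta_pos":[-0.1,1,0],"roll":0},{"fingers":18,"delta_pos":[-0.1,1,0],"roll":0},{"fingers":18,"delta_pos":[-0.1,1,0],"roll":0},{"fingers":18,"delta_pos":[-0.1,1,0],"roll":0},{"fingers":18,"delta_pos":[-0.1,1,0],"roll":0},{"fingers":18,"delta_pos":[-0.1,1,0],"roll":0},{"fingers":18,"delta_pos":[0,1,0],"roll":0}]'
python3 -m pendant '[{"fingers":18,"delta_pos":[0,0,0],"roll":0},{"fingers":18,"delta_pos":[0,0,0],"roll":0}]'
python3 - <<'E'
from h import *
s,p=wristpic(); save(p,"w9.png"); save(p,"w9c.png",(220,0,420,160),4); print(s["opening"],s["wrist_force"],s["ee_pos"],s["tool_rot"],s["q"])
for l,z in [("seat",28),("spindle_tip",53),("reel",0)]:
    for d in nets.spot_point(p,l): print(l,d["point"],d["confidence"],atz(p,d["point"],z))
E
```

```text
clock: 11.9
ee_pos: [532.7, 137.7, 100.1]
tool_rot: [0.883, 0.469, -0.001, -0.0]
wrist_force: [1.0, -0.3, -1.5]
opening: 22.8
clock: 12.1
ee_pos: [533.2, 136.5, 100.3]
tool_rot: [0.883, 0.469, -0.001, -0.0]
wrist_force: [0.3, -0.4, -0.8]
opening: 22.6
22.579190482710484 [ 0.31127116 -0.41411951 -0.76262401] [533.19838002 136.48072054 100.29003021] [ 8.83018520e-01  4.69337555e-01 -7.42840617e-04 -3.02604416e-05] [ 0.0162152   0.56075575 -0.53153355  2.05638842  0.46581316  0.64370228
  0.14856672]
seat [327.0, 103.0] 0.59 [472.3741727  182.00696976  28.        ]
spindle_tip [324.4, 102.7] 0.6 [471.14077638 180.44641042  53.        ]
reel [323.5, 104.3] 0.7 [471.71149771 179.26337429   0.        ]
reel [325.9, 232.9] 0.39 [566.97916332 117.69788337   0.        ]
reel [200.8, 250.2] 0.28 [516.26312599  11.70883252   0.        ]
reel [324.0, 302.9] 0.23 [626.24682265  75.68401602   0.        ]
```

View pics/w9.png

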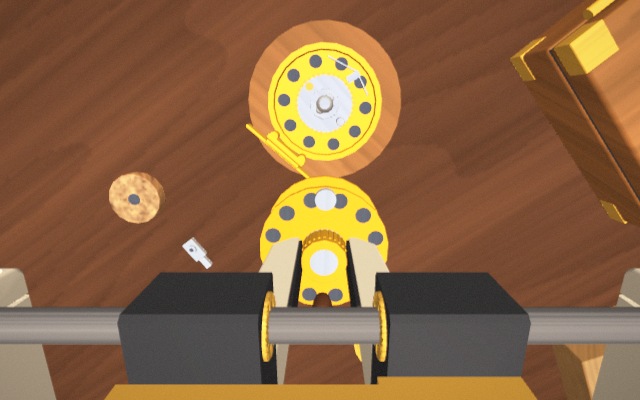

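View pics/w9c.png

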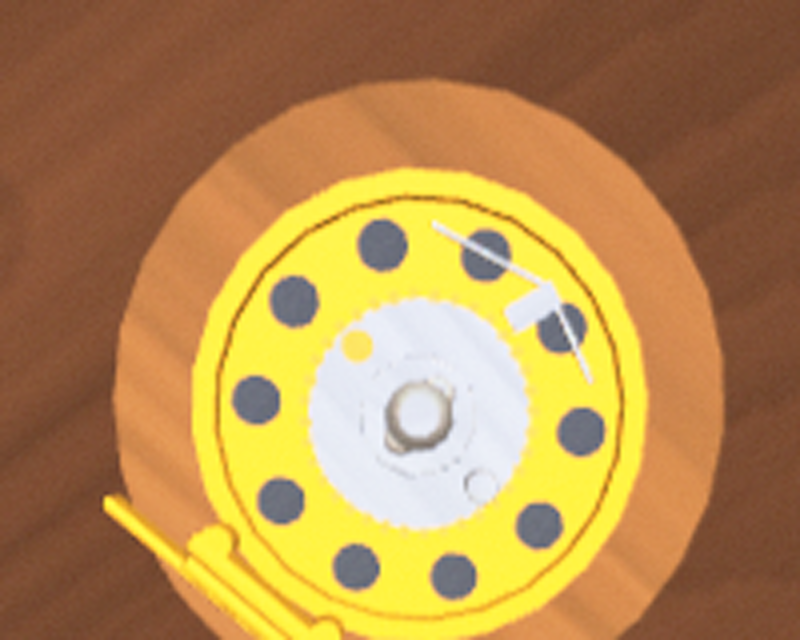

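The view shows the gold reel clearly:

- **Spindle tip:** (325,103).
- **Foot:** lower left, near (275,150).
- **On the drive plate:** a raised steel circle at (340,122), and a gold dot diametrically opposite at (309,86). Either reading gives the same slot alignment, because the slots repeat every 60°.

I'll compute the offset and the turn.

```bash
python3 - <<'E'
from h import *
S=[];
for i in range(3):
    s,p=wristpic(); S.append(s["ee_pos"])
e=np.mean(S,0);R=rotm(s["tool_rot"])
M=np.eye(4);M[:3,:3]=R;M[:3,3]=e;p["camera_from_world"]=np.linalg.inv(M@p["mount"])
print("tcp",e)
pt=lambda c:(220+c[0]/4,c[1]/4)
tip=atz(p,pt((420,412)),53); pl=atz(p,pt((418,413)),28); print("tip",tip,"plate",pl)
hsv=cv2.cvtColor(p["color"],cv2.COLOR_RGB2HSV)
# plate: grey in yellow
m=cv2.inRange(hsv,(0,0,120),(179,70,255)); m[:70]=0;m[140:]=0;m[:,:290]=0;m[:,355:]=0
c=max(cv2.findContours(m,cv2.RETR_EXTERNAL,cv2.CHAIN_APPROX_NONE)[0],key=cv2.contourArea);el=cv2.fitEllipse(cv2.convexHull(c));print("plate ell",el,atz(p,el[0],28))
m=cv2.inRange(hsv,(18,150,100),(35,255,255));m[:30]=0;m[168:]=0;m[:,:265]=0;m[:,385:]=0
c=max(cv2.findContours(m,cv2.RETR_EXTERNAL,cv2.CHAIN_APPROX_NONE)[0],key=cv2.contourArea)
for col,rw in [((481,487),39),((481,487),28),((357,346),28),((357,346),39)]:
    w=atz(p,pt(col),rw)-pl; print(col,rw,w[:2],np.linalg.norm(w[:2]),np.degrees(np.arctan2(w[1],w[0])))
b=e[2]-7.
bt=atz(p,(324,262),b+46); print("boss top-tcp tool",R.T@(bt-e), bt)
# upper flange fit: by visible arc
m=cv2.inRange(hsv,(18,150,100),(35,255,255));m[:170]=0;m[270:]=0;m[:,:250]=0;m[:,400:]=0
c=max(cv2.findContours(m,cv2.RETR_EXTERNAL,cv2.CHAIN_APPROX_NONE)[0],key=cv2.contourArea).reshape(-1,2)
print(c.min(0),c.max(0))
for X in [(0,b+46)]: pass
for dy in (-3,0,3):
    o=e+R@np.array([0,dy,0]); 
    print(dy,"flange far edge",proj(p,[*(o-35*R[:,1])[:2],b+30]),"bottom far",proj(p,[*(o-35*R[:,1])[:2],b+1.5]),"sides",[proj(p,[*(o+k*35*R[:,0])[:2],b+30]) for k in(-1,1)],"cw",proj(p,[*(o-29*R[:,1])[:2],b+34]),"boss top",proj(p,[*o[:2],b+46]))
print("tool y angle",np.degrees(np.arctan2(R[1,1],R[0,1])))
E
python3 - <<'E'
import cv2
a=cv2.imread("pics/w9.png")[160:320,240:410];cv2.imwrite("pics/w9s.png",cv2.resize(a,None,fx=4,fy=4,interpolation=cv2.INTER_CUBIC)[:600])
E
```

```text
tcp [533.93474246 135.06942315 100.83314684]
tip [472.46180023 179.47748979  53.        ] plate [472.43752792 179.16403149  28.        ]
plate ell ((324.70904541015625, 100.85893249511719), (54.835899353027344, 57.2269401550293), 179.98939514160156) [471.10030539 180.25906816  28.        ]
(481, 487) 39 [17.17958072  2.19576078] 17.319334834133123 7.283611889157696
(481, 487) 28 [17.92559306  2.31659851] 18.074665013037272 7.363756340393397
(357, 346) 28 [-16.21306494  -2.64837002] 16.427943834652794 -170.7227891842886
(357, 346) 39 [-15.5644693   -2.56638242] 15.774632267927352 -170.6369043298428
boss top-tcp tool [  1.44282707   0.47661058 -39.00057946] [535.14675449 136.01023804 139.83314684]
[260 170] [387 269]
-3 flange far edge [321.18720281 179.55025878] bottom far [321.50269892 169.33484047] sides [array([256.43315812, 242.99330875]), array([386.0838958, 243.0645172])] cw [321.14974388 192.83930764] boss top [321.06099036 255.5869727 ]
0 flange far edge [321.19424379 185.25743012] bottom far [321.50754601 174.32039875] sides [array([256.72173587, 248.1350479 ]), array([385.80812454, 248.20484253])] cw [321.15704765 198.55678955] boss top [321.06887041 261.12851601]
3 flange far edge [321.20122048 190.91249758] bottom far [321.51235473 179.26649581] sides [array([257.00781198, 253.23221405]), array([385.53474339, 253.30061665])] cw [321.1642839 204.2214178] boss top [321.07667607 266.61774741]
tool y angle -34.201827454456016
```

View pics/w9s.png

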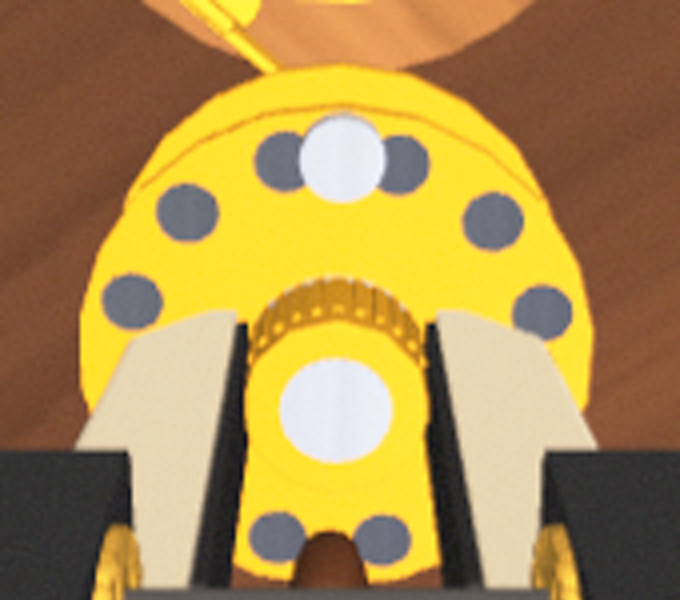

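Spool axis sits about (+1.4, +0.5) mm from the TCP in the tool frame. The shift to the spindle is about (-63, +44) mm, with a -16° turn to bring a slot over the pin. Then I come down to about 6 mm above the tip and check.

```bash
python3 -m pendant '[{"fingers":18,"delta_pos":[-0.79,0.55,0],"roll":-0.67},{"fingers":18,"delta_pos":[-0.79,0.55,0],"roll":-0.67},{"fingers":18,"delta_pos":[-0.79,0.55,0],"roll":-0.67},{"fingers":18,"delta_pos":[-0.79,0.55,0],"roll":-0.67},{"fingers":18,"delta_pos":[0,0,-0.4],"roll":0},{"fingers":18,"delta_pos":[0,0,-0.5],"roll":0},{"fingers":18,"delta_pos":[0,0,-0.5],"roll":0},{"fingers":18,"delta_pos":[0,0,-0.3],"roll":0},{"fingers":18,"delta_pos":[0,0,0],"roll":0}]'
python3 - <<'E'
from h import *
s,p=wristpic(); b=camera("side"); a=camera("scene"); print(s["ee_pos"],s["wrist_force"])
im=[cv2.resize(q["color"][y0:y0+100,x0:x0+100,::-1],None,fx=4,fy=4,interpolation=cv2.INTER_CUBIC) for q,x0,y0 in((a,310,110),(b,280,210))]
cv2.imwrite("pics/ab10.png",np.hstack(im)); save(p,"w10.png")
e=s["ee_pos"]
print("tip pred",(proj(a,[472.3,179,53])-[310,110])*4,(proj(b,[472.3,179,53])-[280,210])*4+[400,0])
E
```

```text
clock: 13.35
ee_pos: [470.5, 179.4, 65.7]
tool_rot: [0.94, 0.34, -0.001, 0.0]
wrist_force: [-0.3, 0.6, -1.0]
opening: 22.8
[470.54310797 179.3588139   65.69876843] [-0.25127451  0.58926172 -1.00496153]
tip pred [208.68472724 211.70140939] [605.93975008 278.11781977]
```

View pics/ab10.png

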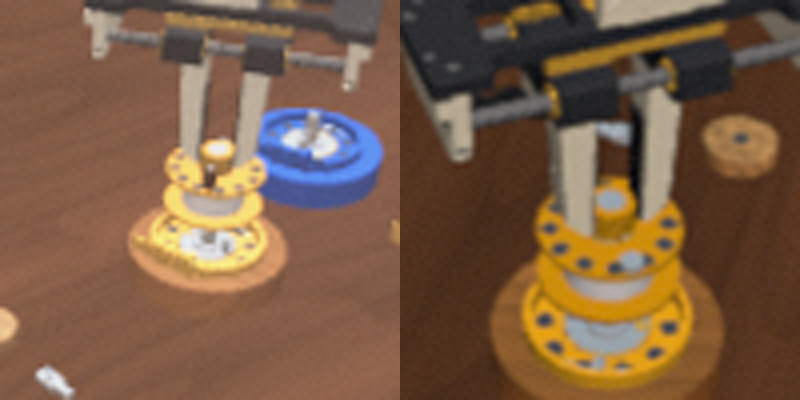

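View pics/w10.png

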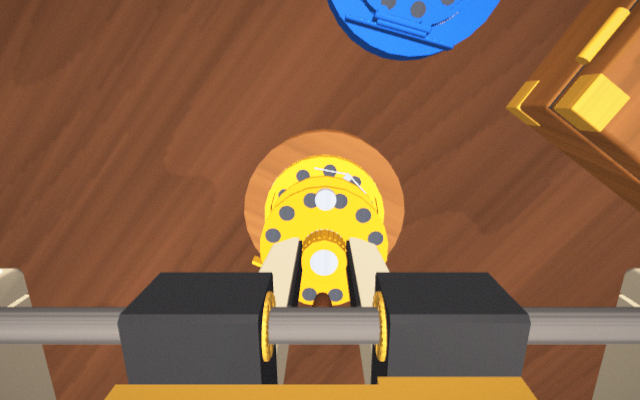

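```bash
python3 - <<'E'
from h import *
b=camera("side"); a=camera("scene")
for z in (12,32,53,60,90):
    print(z,(proj(a,[472.3,179,z])-[310,110])*4,(proj(b,[472.3,179,z])-[280,210])*4+[400,0])
for d in ([1,0],[0,1]):
    X=np.array([472.3,179,75]);print(d,(proj(a,X+[*d,0])-proj(a,X))*4,(proj(b,X+[*d,0])-proj(b,X))*4)
def yel(q,box):
    x0,y0,x1,y1=box;hsv=cv2.cvtColor(q["color"][y0:y1,x0:x1],cv2.COLOR_RGB2HSV)
    return cv2.inRange(hsv,(16,150,90),(35,255,255))
for q,x0,y0 in((a,310,110),(b,280,210)):
    m=yel(q,(x0,y0,x0+100,y0+100))
    for r in range(30,95,2):
        c=np.where(m[r])[0]
        if len(c): print(r*4,c.min()*4,c.max()*4+4,(c.min()+c.max())*2+2,end=" | ")
    print()
E
```

```text
12 [203.72918922 257.95590203] [603.84956575 337.66732925]
32 [206.11718939 235.66654908] [604.85436351 309.04056513]
53 [208.68472724 211.70140939] [605.93975008 278.11781977]
60 [209.55464905 203.58164686] [606.30868811 267.60674736]
90 [213.36536516 168.0128066 ] [607.93199093 221.35872744]
[1, 0] [0.92273776 0.62601667] [-1.97699425 -0.48119885]
[0, 1] [ 1.06104034 -0.4286547 ] [-0.62823223  1.35838505]
152 204 208 206 | 176 200 204 202 | 184 176 184 180 | 216 164 180 172 | 224 196 212 204 | 256 172 184 178 | 272 192 208 200 | 
176 200 228 214 | 184 196 228 212 | 192 224 236 230 | 200 140 276 208 | 208 136 280 208 | 216 132 284 208 | 224 132 284 208 | 232 136 288 212 | 240 136 284 210 | 248 136 280 208 | 256 136 280 208 | 264 132 284 208 | 272 132 284 208 | 280 132 284 208 | 288 124 288 206 | 296 120 292 206 | 304 120 292 206 | 312 120 296 208 | 320 120 296 208 | 328 120 292 206 | 336 124 292 208 | 344 128 292 210 | 352 132 284 208 | 360 136 280 208 | 368 144 272 208 | 376 156 264 210 |
```

The spool's columns line up with the reel in both fixed views, to within about 0.5 mm. I'll lower onto the spindle in small steps and watch the force.

```bash
python3 -m pendant '[{"fingers":18,"delta_pos":[0,0,-0.1],"roll":0},{"fingers":18,"delta_pos":[0,0,-0.1],"roll":0},{"fingers":18,"delta_pos":[0,0,-0.1],"roll":0},{"fingers":18,"delta_pos":[0,0,-0.1],"roll":0}]'
python3 -m pendant '[{"fingers":18,"delta_pos":[0,0,-0.1],"roll":0}]'
python3 -m pendant '[{"fingers":18,"delta_pos":[0,0,-0.1],"roll":0}]'
python3 -m pendant '[{"fingers":18,"delta_pos":[0,0,-0.1],"roll":0}]'
```

```text
clock: 14.0
ee_pos: [470.8, 180.1, 58.9]
tool_rot: [0.94, 0.34, 0.0, 0.0]
wrist_force: [-0.5, -0.3, -1.4]
opening: 22.4
clock: 14.1
ee_pos: [470.8, 180.1, 56.8]
tool_rot: [0.94, 0.34, -0.0, 0.0]
wrist_force: [-0.0, -0.8, -0.7]
opening: 22.5
clock: 14.2
ee_pos: [470.7, 180.1, 54.8]
tool_rot: [0.94, 0.34, -0.0, 0.0]
wrist_force: [0.1, -0.3, -1.5]
opening: 22.5
clock: 14.3
ee_pos: [470.7, 180.1, 52.8]
tool_rot: [0.94, 0.34, -0.0, 0.0]
wrist_force: [0.7, -0.2, -0.7]
opening: 22.7
```

```bash
for i in 1; do :; done
python3 -m pendant '[{"fingers":18,"delta_pos":[0,0,-0.1],"roll":0}]'
python3 -m pendant '[{"fingers":18,"delta_pos":[0,0,-0.1],"roll":0}]'
python3 -m pendant '[{"fingers":18,"delta_pos":[0,0,-0.05],"roll":0}]'
python3 -m pendant '[{"fingers":18,"delta_pos":[0,0,-0.05],"roll":0}]'
```

```text
clock: 14.4
ee_pos: [470.8, 180.1, 50.8]
tool_rot: [0.94, 0.34, -0.0, 0.0]
wrist_force: [-0.5, 0.3, -1.1]
opening: 22.7
clock: 14.5
ee_pos: [470.8, 180.1, 48.8]
tool_rot: [0.94, 0.34, -0.0, 0.0]
wrist_force: [-0.4, -0.5, -1.1]
opening: 22.7
clock: 14.6
ee_pos: [470.7, 180.0, 47.8]
tool_rot: [0.94, 0.34, -0.0, 0.0]
wrist_force: [1.0, -0.3, -0.1]
opening: 22.6
clock: 14.7
ee_pos: [470.8, 180.1, 46.9]
tool_rot: [0.94, 0.34, -0.0, 0.0]
wrist_force: [0.9, -0.9, -0.3]
opening: 22.8
```

```bash
python3 -m pendant '[{"fingers":18,"delta_pos":[0,0,-0.05],"roll":0}]'
python3 -m pendant '[{"fingers":18,"delta_pos":[0,0,-0.03],"roll":0}]'
python3 -m pendant '[{"fingers":18,"delta_pos":[0,0,-0.03],"roll":0}]'
python3 -m pendant '[{"fingers":18,"delta_pos":[0,0,-0.03],"roll":0}]'
```

```text
clock: 14.8
ee_pos: [470.8, 180.1, 46.0]
tool_rot: [0.94, 0.34, 0.0, 0.0]
wrist_force: [0.3, 0.1, -1.7]
opening: 22.7
clock: 14.9
ee_pos: [470.8, 180.1, 45.4]
tool_rot: [0.94, 0.34, 0.0, 0.0]
wrist_force: [-0.3, 0.3, -0.6]
opening: 22.6
clock: 15.0
ee_pos: [470.8, 180.1, 44.8]
tool_rot: [0.94, 0.34, 0.0, 0.0]
wrist_force: [-0.7, 0.6, -0.7]
opening: 22.8
clock: 15.1
ee_pos: [470.8, 180.1, 44.2]
tool_rot: [0.94, 0.34, 0.0, 0.0]
wrist_force: [-0.6, -1.1, -1.2]
opening: 22.7
```

```bash
python3 -m pendant '[{"fingers":18,"delta_pos":[0,0,-0.03],"roll":0}]'
python3 -m pendant '[{"fingers":18,"delta_pos":[0,0,-0.03],"roll":0}]'
python3 -m pendant '[{"fingers":18,"delta_pos":[0,0,-0.03],"roll":0}]'
python3 -m pendant '[{"fingers":18,"delta_pos":[0,0,-0.03],"roll":0}]'
```

```text
clock: 15.2
ee_pos: [470.8, 180.1, 43.6]
tool_rot: [0.94, 0.34, 0.0, 0.0]
wrist_force: [-0.2, 0.5, -0.9]
opening: 22.7
clock: 15.3
ee_pos: [470.8, 180.0, 43.0]
tool_rot: [0.94, 0.34, 0.0, 0.0]
wrist_force: [-0.7, -1.8, 1.0]
opening: 22.5
clock: 15.4
ee_pos: [470.9, 180.0, 42.6]
tool_rot: [0.94, 0.34, 0.0, 0.0]
wrist_force: [-1.1, -0.7, 5.5]
opening: 22.6
clock: 15.5
ee_pos: [470.9, 180.0, 42.1]
tool_rot: [0.94, 0.34, 0.0, 0.0]
wrist_force: [-0.8, -1.3, 8.4]
opening: 22.4
```

Contact is at TCP z≈43, about 8 mm above home by my estimate, which fits the balls rather than the pin. The push is about 9 N. I continue in 0.4 mm steps with a ceiling near 17 N.

```bash
python3 -m pendant '[{"fingers":18,"delta_pos":[0,0,-0.02],"roll":0}]'
python3 -m pendant '[{"fingers":18,"delta_pos":[0,0,-0.02],"roll":0}]'
python3 -m pendant '[{"fingers":18,"delta_pos":[0,0,-0.02],"roll":0}]'
```

```text
clock: 15.6
ee_pos: [471.0, 180.1, 41.8]
tool_rot: [0.94, 0.34, 0.0, 0.0]
wrist_force: [-1.4, -0.5, 9.2]
opening: 22.3
clock: 15.7
ee_pos: [470.9, 180.1, 41.5]
tool_rot: [0.94, 0.34, 0.0, 0.0]
wrist_force: [-0.7, -0.5, 6.5]
opening: 22.6
clock: 15.8
ee_pos: [470.9, 180.1, 41.0]
tool_rot: [0.94, 0.34, 0.0, 0.0]
wrist_force: [-0.6, -0.4, 4.9]
opening: 22.8
```

```bash
python3 -m pendant '[{"fingers":18,"delta_pos":[0,0,-0.03],"roll":0}]'
python3 -m pendant '[{"fingers":18,"delta_pos":[0,0,-0.03],"roll":0}]'
python3 -m pendant '[{"fingers":18,"delta_pos":[0,0,-0.03],"roll":0}]'
python3 - <<'E'
from h import *
s,p=wristpic(); b=camera("side"); a=camera("scene"); print(s["ee_pos"],s["wrist_force"])
im=[cv2.resize(q["color"][y0:y0+100,x0:x0+100,::-1],None,fx=4,fy=4,interpolation=cv2.INTER_CUBIC) for q,x0,y0 in((a,310,110),(b,280,210))]
cv2.imwrite("pics/ab11.png",np.hstack(im)); save(p,"w11.png",(240,160,410,320),4)
E
```

```text
clock: 15.9
ee_pos: [470.8, 180.0, 40.3]
tool_rot: [0.94, 0.34, 0.0, 0.0]
wrist_force: [-0.7, -1.4, 3.1]
opening: 22.6
clock: 16.0
ee_pos: [470.7, 180.0, 39.5]
tool_rot: [0.94, 0.34, 0.0, 0.0]
wrist_force: [-0.9, -1.3, 1.7]
opening: 23.0
clock: 16.1
ee_pos: [470.6, 180.0, 38.7]
tool_rot: [0.94, 0.34, -0.0, 0.0]
wrist_force: [0.3, 0.1, -2.3]
opening: 22.7
[470.64517046 179.96925015  38.69261082] [ 0.34010728  0.08444252 -2.26816725]
```

View pics/ab11.png

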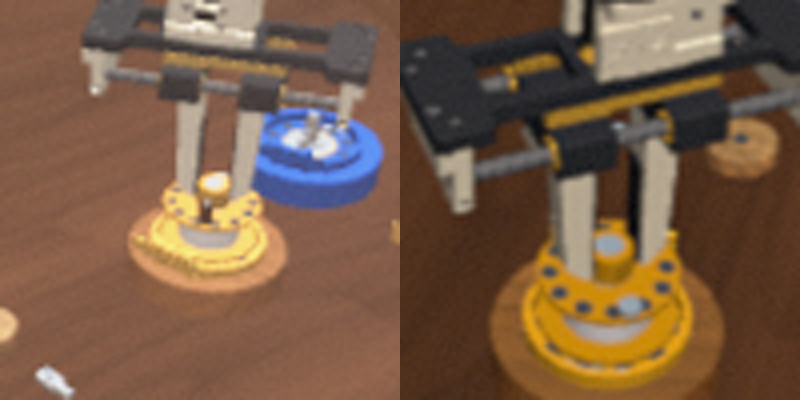

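View pics/w11.png

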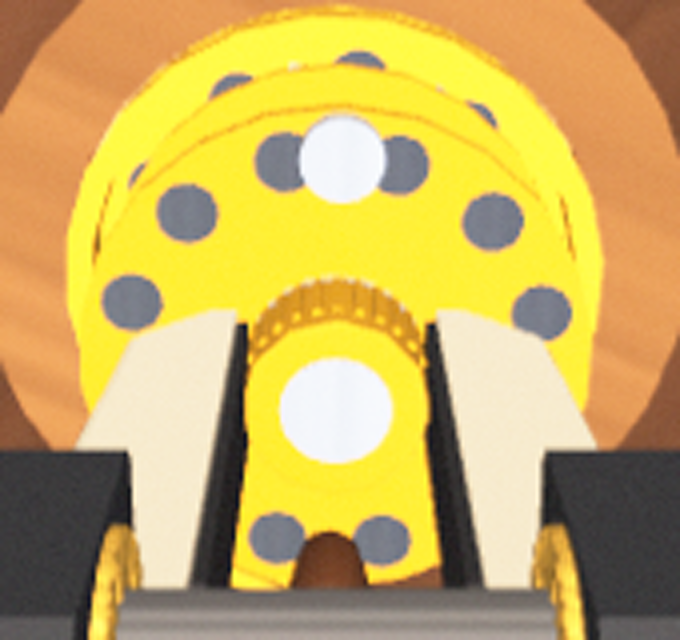

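The spool passed the balls: force peaked near 10 N, then dropped to -2 N. It hasn't slipped in the fingers (boss still at (336,410) in the crop). I carry on down to the seat.

```bash
python3 -m pendant '[{"fingers":18,"delta_pos":[0,0,-0.04],"roll":0}]'
python3 -m pendant '[{"fingers":18,"delta_pos":[0,0,-0.04],"roll":0}]'
python3 -m pendant '[{"fingers":18,"delta_pos":[0,0,-0.03],"roll":0}]'
python3 -m pendant '[{"fingers":18,"delta_pos":[0,0,-0.03],"roll":0}]'
```

```text
clock: 16.35
ee_pos: [470.6, 179.9, 37.8]
tool_rot: [0.94, 0.34, -0.0, 0.0]
wrist_force: [0.3, -0.3, -4.0]
opening: 22.8
clock: 16.45
ee_pos: [470.6, 179.9, 37.0]
tool_rot: [0.94, 0.34, -0.0, 0.0]
wrist_force: [-0.2, -1.4, -2.3]
opening: 22.8
clock: 16.55
ee_pos: [470.8, 180.1, 36.5]
tool_rot: [0.94, 0.34, -0.0, 0.0]
wrist_force: [-0.4, 0.5, -1.2]
opening: 22.6
clock: 16.65
ee_pos: [471.0, 180.3, 36.1]
tool_rot: [0.94, 0.34, 0.0, -0.0]
wrist_force: [0.6, -0.0, -1.9]
opening: 22.8
```

```bash
python3 -m pendant '[{"fingers":18,"delta_pos":[0,0,-0.02],"roll":0}]'
python3 -m pendant '[{"fingers":18,"delta_pos":[0,0,-0.02],"roll":0}]'
python3 -m pendant '[{"fingers":18,"delta_pos":[0,0,-0.02],"roll":0}]'
python3 -m pendant '[{"fingers":18,"delta_pos":[0,0,-0.02],"roll":0}]'
```

```text
clock: 16.75
ee_pos: [471.0, 180.3, 35.7]
tool_rot: [0.94, 0.34, 0.0, -0.0]
wrist_force: [0.3, -0.6, -0.8]
opening: 22.9
clock: 16.85
ee_pos: [470.9, 180.3, 35.3]
tool_rot: [0.94, 0.34, 0.0, -0.0]
wrist_force: [0.6, -0.6, -1.0]
opening: 22.6
clock: 16.95
ee_pos: [470.9, 180.2, 34.9]
tool_rot: [0.94, 0.34, 0.0, -0.0]
wrist_force: [-1.0, -0.1, 4.8]
opening: 22.9
clock: 17.05
ee_pos: [471.0, 180.2, 34.8]
tool_rot: [0.94, 0.34, 0.0, 0.0]
wrist_force: [-1.9, -0.9, 10.8]
opening: 22.8
```

Seated hard at TCP z≈35, as predicted. I ease the push off slightly and hold.

```bash
python3 -m pendant '[{"fingers":18,"delta_pos":[0,0,0.015],"roll":0},{"fingers":18,"delta_pos":[0,0,0],"roll":0},{"fingers":18,"delta_pos":[0,0,0],"roll":0},{"fingers":18,"delta_pos":[0,0,0],"roll":0}]'
```

```text
clock: 17.45
ee_pos: [470.9, 180.2, 34.9]
tool_rot: [0.94, 0.34, 0.0, 0.0]
wrist_force: [-0.7, 0.7, 5.2]
opening: 22.7
```

```bash
python3 -m pendant '[{"fingers":18,"delta_pos":[0,0,0.03],"roll":0},{"fingers":18,"delta_pos":[0,0,0.03],"roll":0}]'
python3 -m pendant '[{"fingers":18,"delta_pos":[0,0,0.02],"roll":0}]'
python3 -m pendant '[{"fingers":18,"delta_pos":[0,0,0.015],"roll":0}]'
```

```text
clock: 17.65
ee_pos: [470.6, 179.9, 35.7]
tool_rot: [0.94, 0.34, -0.0, 0.0]
wrist_force: [-0.4, 0.4, -1.7]
opening: 22.5
clock: 17.75
ee_pos: [470.6, 180.0, 36.2]
tool_rot: [0.94, 0.34, -0.0, 0.0]
wrist_force: [-0.5, -0.2, -1.1]
opening: 22.6
clock: 17.85
ee_pos: [470.6, 179.9, 36.5]
tool_rot: [0.94, 0.34, -0.0, 0.0]
wrist_force: [-0.1, 0.6, -1.3]
opening: 22.6
```

```bash
python3 -m pendant '[{"fingers":18,"delta_pos":[0,0,0.015],"roll":0}]'
python3 -m pendant '[{"fingers":18,"delta_pos":[0,0,0.01],"roll":0},{"fingers":18,"delta_pos":[0,0,0],"roll":0}]'
```

```text
clock: 17.95
ee_pos: [470.6, 179.9, 36.8]
tool_rot: [0.94, 0.34, -0.0, 0.0]
wrist_force: [0.1, -0.6, -2.7]
opening: 22.9
clock: 18.15
ee_pos: [470.6, 179.9, 37.0]
tool_rot: [0.94, 0.34, -0.0, 0.0]
wrist_force: [-0.5, -0.7, -3.7]
opening: 22.3
```

```bash
python3 -m pendant '[{"fingers":18,"delta_pos":[0,0,0.01],"roll":0},{"fingers":18,"delta_pos":[0,0,0],"roll":0},{"fingers":18,"delta_pos":[0,0,0],"roll":0}]'
python3 - <<'E'
from h import *
F=[]
for i in range(4):
    s=sensors.read_state();camera("side");F.append([*s["wrist_force"],s["ee_pos"][2]])
print(np.round(F,1))
E
```

```text
clock: 18.45
ee_pos: [470.6, 179.9, 37.2]
tool_rot: [0.94, 0.34, -0.0, 0.0]
wrist_force: [-0.1, -0.9, -5.4]
opening: 22.4
[[-0.1 -0.9 -5.4 37.2]
 [-0.3 -0.8 -5.6 37.2]
 [ 0.3 -0.7 -5.  37.2]
 [ 0.2  0.1 -5.9 37.2]]
```

The balls held against a net tug of about 4.5 N for 0.5 s, at roughly 2.1 mm of lift. Now I settle it home again.

```bash
python3 -m pendant '[{"fingers":18,"delta_pos":[0,0,-0.04],"roll":0},{"fingers":18,"delta_pos":[0,0,-0.04],"roll":0},{"fingers":18,"delta_pos":[0,0,-0.02],"roll":0}]'
python3 -m pendant '[{"fingers":18,"delta_pos":[0,0,-0.015],"roll":0}]'
python3 -m pendant '[{"fingers":18,"delta_pos":[0,0,-0.015],"roll":0}]'
```

```text
clock: 18.95
ee_pos: [471.0, 180.3, 35.4]
tool_rot: [0.94, 0.34, 0.0, -0.0]
wrist_force: [0.5, -0.3, -0.6]
opening: 22.5
clock: 19.05
ee_pos: [471.0, 180.3, 35.1]
tool_rot: [0.94, 0.34, 0.0, -0.0]
wrist_force: [0.3, -0.1, -1.0]
opening: 22.6
clock: 19.15
ee_pos: [471.0, 180.3, 34.9]
tool_rot: [0.94, 0.34, 0.0, -0.0]
wrist_force: [-0.7, -0.4, 6.0]
opening: 22.6
```

Seated again (6 N). I release, open only a little past the boss so the fingers clear the flange, and rise.

```bash
python3 -m pendant '[{"fingers":18,"delta_pos":[0,0,0.01],"roll":0},{"fingers":40,"delta_pos":[0,0,0],"roll":0},{"fingers":40,"delta_pos":[0,0,0],"roll":0},{"fingers":40,"delta_pos":[0,0,0],"roll":0},{"fingers":40,"delta_pos":[0,0,0],"roll":0},{"fingers":40,"delta_pos":[0,0,0.1],"roll":0},{"fingers":40,"delta_pos":[0,0,0.4],"roll":0},{"fingers":40,"delta_pos":[0,0,0.8],"roll":0},{"fingers":40,"delta_pos":[0,0,1],"roll":0},{"fingers":40,"delta_pos":[0,0,1],"roll":0},{"fingers":40,"delta_pos":[0,0,1],"roll":0},{"fingers":40,"delta_pos":[0,0,0],"roll":0}]'
python3 - <<'E'
from h import *
s,p=wristpic(); b=camera("side"); a=camera("scene"); print(s["ee_pos"],s["wrist_force"])
im=[cv2.resize(q["color"][y0:y0+100,x0:x0+100,::-1],None,fx=4,fy=4,interpolation=cv2.INTER_CUBIC) for q,x0,y0 in((a,310,110),(b,280,210))]
cv2.imwrite("pics/ab12.png",np.hstack(im)); save(p,"w12.png")
print("home: flange centre/boss top pred scene,side:",[((proj(q,[472.3,179,28+z])-o)*4+t).round().tolist() for z in(30,46) for q,o,t in((a,[310,110],[0,0]),(b,[280,210],[400,0]))])
E
```

```text
clock: 20.35
ee_pos: [471.9, 180.6, 123.6]
tool_rot: [0.94, 0.34, 0.002, -0.0]
wrist_force: [0.8, -0.0, -0.2]
opening: 39.9
[471.90341863 180.63863966 123.57638446] [ 0.75514364 -0.01660777 -0.20404203]
home: flange centre/boss top pred scene,side: [[209.0, 206.0], [606.0, 271.0], [211.0, 187.0], [607.0, 246.0]]
```

View pics/ab12.png

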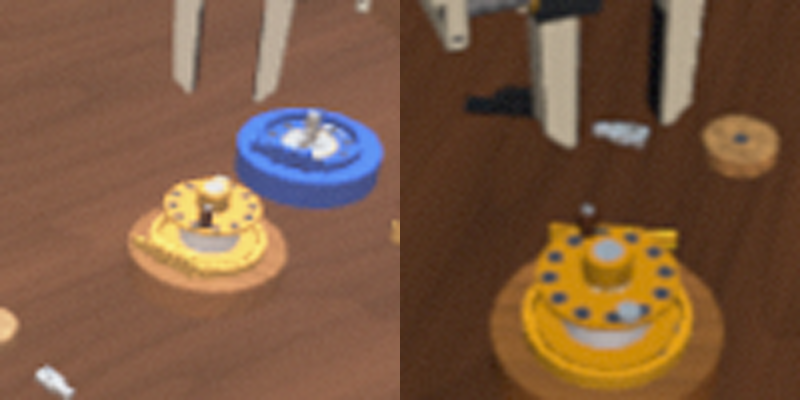

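View pics/w12.png

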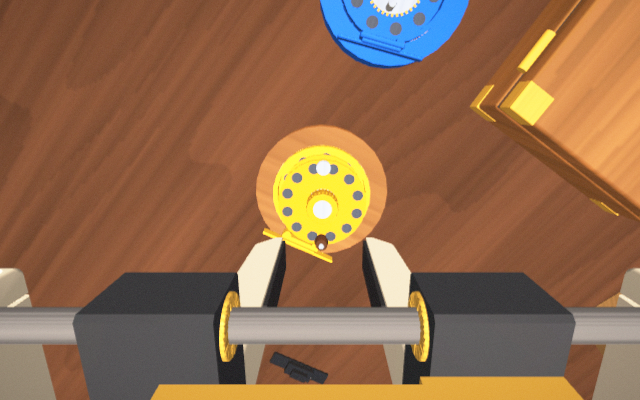

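The spool sits level and concentric in the rim. The boss top is at side crop (607,250) against (607,246) predicted for home, and scene (215,186) against (211,187). The fingers are clear, so I hand in.

```bash
python3 -c "
from station import workorder,sensors
print(workorder.finish_job(), sensors.read_state()['clock'])"
```

```text
the job is handed in; nothing more can be done
the job is handed in; nothing more can be done
```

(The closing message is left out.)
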